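# Press one more blank into the spring magazine

## Task

The spring magazine that feeds metal blanks to the lab's robot cell has room for one more. Take the plain solid round blank of the same size as the one already loaded from the cork board, put it flat on the magazine's mouth and press it straight down until the four catches have closed over it, so that it stays in the stack by itself.

Things in the scene. Friction and masses are not known exactly. Their poses are not given: they have to be found in the camera images.
- blank: The blank to load: plain solid aluminium disc, 56 mm diameter, 20 mm thick, 0.13 kg, flat on the cork board (6 mm thick). Origin: centre of its underside. About 140 mm apart on the board lie three wrong aluminium pieces, all 20 mm high: a 38 mm disc, a 56 mm ring with a 28 mm hole, a 50 mm square block. Which lies where changes.
- magazine: Fixed spring magazine, origin under its 120 mm square dark base, x and y along the base edges, z up. Four grey guide posts on the diagonals: inner radius 30.5 mm, flared out to 37 mm at the top, 104 mm above the table. Between them, on x and y, four steel spring catches 88 to 106 mm high. A 56 mm blank is already loaded below the catches.
- mouth (a point): Magazine axis at the flat underside of the catches, 88 mm up. They stick in to 24 mm radius, slope up and out at 50 deg to 36 mm radius, 17 mm above here. A blank laid in rests on the slopes, underside about 5 mm above here. Push the middle of its top with closed fingers (the push grows to about 12 N): once the top is 1 to 3 mm below here, the catches snap in over it and hold it.
- follower (a joint): How far the spring follower under the stack is pushed down, in m: 0 at the start (one blank loaded, against its upper stop), about 0.020 with the second blank caught, 0.045 at the bottom stop. Spring force about 7 N at 0 and 11 N at 0.020.
Not all that is in view belongs to the job. What is shaped like the magazine but yellow is not meant. Leave any purple look-alike of the blank alone.

How it is judged:
By the outcome, as a careful person would: the job done as asked, in the order asked, and still so for the second after the job is handed in, with the robot touching nothing.
It also fails if it takes over 45 s, if anything falls off the work surface, if the arm or the gripper's body presses on something with over 40 N, if the wrist force passes 120 N, or if a joint passes its speed limit or range.

## Robot

A 6-joint arm with a two-finger parallel gripper is mounted at the origin on the work surface. World frame = base frame: x ahead of the robot, y to its left, z up, the work surface at z = 0. Lengths are in mm, angles in rad, forces in N, time in s.
With the tool pointing down it reaches from about 400 to 925 mm from the base axis. Payload 12.5 kg.
Tool frame: the origin (TCP) lies between the finger pads; the fingertips stand 25 mm ahead of it and the grasp point (between the pads) lies 6 mm ahead of it; z points along the fingers, y is the line along which they close (so a half turn about z gives the same grasp; the last joint's range is limited). The gripper opens to 95 mm and grips with 3 to 60 N. Pads are 20 mm wide; open, the fingers measure 119 mm over their backs; the gripper's body (75 mm by 180 mm) begins 59 mm behind the grasp point.
Start: joints at [-0.106, 0.491, 1.559, -0, 1.092, -0.106], TCP at [625.015, 0.021, 239.661] pointing down, gripper open.
Joint ranges: [-3.1, 3.1], [-0.84, 2.19], [0.05, 2.79], [-1.13, 4.28], [0.06, 2.93], [-2.69, 2.69]. Speed limits (rad/s): [2.22, 2.22, 2.79, 3.14, 3.14, 3.14].

## Interface

Orientations are given as [roll, pitch, yaw] about the fixed x, y, z axes, in that order (R = Rz(yaw) Ry(pitch) Rx(roll)).
In Python, from cell import state, read_camera, job_done, cut_out gives the robot as it stands. The module is installed in compiled form; this text tells all that it offers.
- The arm moves only by the tool jog_arm, never from a script. Its argument "motion" is a list of rows, each a list of 2 entries, a list of its own where there are three numbers: the shift along the tool's x, y, z in mm, then the turn about the tool's z in rad. A call has 1 to 5 rows; each row is the pose to reach, as a shift and turn from the pose commanded when the call began, along the tool's axes at that moment; what a row does not reach only later rows make up. A row lasts 1/10 s, in which the tool goes at most 50 mm and 8.59 degrees, less where a joint would pass 70% of its speed; a pose out of reach is approached as far as the arm can. A call with a gripper value outside its range is refused whole. "grip" is the closure, from 0 (fully open) to 1 (shut), set as the call begins (left out, the last holds). The fingers move at their own pace and stop on an object; the grip force is fixed at half the most. Time passes only in rows, so rows that repeat a pose let the fingers close. It gives the time, the measured TCP pose, the force, the opening and the grip force at its end, in the units of the state.
- state(): the state, without advancing time (a new reading comes with each control period).
- read_camera(name): name is "scene" or "side" or "wrist"; returns a dict with "img" (420x560x3 uint8, blue, green, red), "vertical_fov" (degrees; the focal length in pixels is half the picture's height over the tangent of half this angle, whatever the lens; pixels are square), "cx", "cy" (the principal point, pixels), "k1" (the pictures are not rectified: a ray, as slopes to the right and down, at radius r is drawn at 1 + k1 r^2 times it, then the intrinsics apply), "extrinsics" (4x4, takes a point from camera to world coordinates). Camera axes: x right, y up, looking along -z (the intrinsics and any distortion apply to the point x, -y, -z); pixel columns grow to the right and rows downward; lengths in mm; the calibration is good to about 2 mm. A picture is of the moment at which its call begins. There is no depth.
- job_done(): hands the job in; it is judged then, once.
Trained networks look in a picture, given as the dict that the camera call returned (one of the last four; its "shot" number tells which), for a name from the list of things; names that differ only in an ending like _2 or _b are one class to them, and where a whole thing is asked for, a point or a joint stands for the part that bears it (a point fixed in the world has none). Each returns a list of dicts, best first, with "p" (0 to 1); they miss things now and then, are a little off and sometimes report something else, mostly with a low value. They report only what shows in the picture. A call takes as long as a camera call. They do not tell look-alikes from the thing itself.
- cut_out(name, picture): "region" (420x560 bool, what is visible of it) and "box" ([left, top, right, bottom] in pixels, round what is visible of it).
The state is a dict: "t": time; "joints": joint angles; "qvel": joint speeds; "tau": joint torques, N m; "eef_pos": TCP position; "tcp_rot": TCP orientation; "ft_force": force on the tool from outside, world axes, zero at the start; "moment": the same for the moment, N m; "opening": opening from 0.0 (shut) to 1.0 (fully open); "grip_force": force on a finger pad.
Only numpy, scipy, OpenCV 4.12 (cv2) and the standard library are available. Lean on these libraries where they do the work, as an engineer would, in place of code of your own. Each camera call takes 0.05 s, during which the arm holds its last target. There are 200 camera calls.

## Working session

There is one attempt and no reset: what is moved stays moved. The work goes in short steps, Python scripts to look and compute and a tool call to move; the robot and the scene stay as the last step left them, time stands still between calls to the robot, and variables do not carry over. Pictures are saved under pics/ and viewed, at most 10 in all, crops included, and the job is handed in when it is done.

Besides the shell and the picture viewer there is one more tool, called after "Request:" by a JSON object that holds its "name" and its "arguments", one argument or row to a line. jog_arm: Moves the arm, as the interface text tells. Its arguments: {"type":"object","properties":{"motion":{"type":"array"},"grip":{"type":"number"}},"required":["motion"]}

```bash
mkdir -p pics; cat > h.py <<'E'
import numpy as np, cv2
from cell import *
def K(p):
    f=210/np.tan(np.radians(p["vertical_fov"])/2)
    return np.array([[f,0,p["cx"]],[0,f,p["cy"]],[0,0,1.]]),np.array([p["k1"],0,0,0,0.])
F=np.diag([1,-1,-1.])
def pix2z(p,uv,z):
    k,d=K(p); E=np.array(p["extrinsics"])
    n=cv2.undistortPoints(np.array(uv,float).reshape(-1,1,2),k,d).reshape(-1,2)
    r=(E[:3,:3]@F@np.c_[n,np.ones(len(n))].T).T; o=E[:3,3]
    return o+r*((z-o[2])/r[:,2])[:,None]
def proj(p,X):
    k,d=K(p);E=np.array(p["extrinsics"])
    c=(np.atleast_2d(X)-E[:3,3])@E[:3,:3]@F
    return cv2.projectPoints(c,np.zeros(3),np.zeros(3),k,d)[0].reshape(-1,2)
def show(p,name): cv2.imwrite("pics/"+name,p["img"])
E
python3 - <<'E'
from h import *
a=read_camera("scene");b=read_camera("side")
cv2.imwrite("pics/a.png",cv2.resize(a["img"],(800,600)));cv2.imwrite("pics/b.png",cv2.resize(b["img"],(800,600)))
for p in(a,b):
    print(np.round(np.array(p["extrinsics"])[:3,3]),p["vertical_fov"],p["k1"])
    for n in("blank","magazine"):
        for r in cut_out(n,p):print(n,round(r["p"],2),r["box"])
print(state())
E
```

```text
[866. 611. 693.] 57.316310518990015 -0.10146332197739434
blank 0.88 [350.8, 300.3, 380.0, 329.8]
blank 0.56 [311.9, 258.5, 338.3, 284.3]
magazine 0.77 [234.6, 114.8, 282.0, 165.7]
magazine 0.56 [172.6, 138.0, 226.0, 189.7]
[ 221. -477.  631.] 53.2911441360694 0.029397588530578875
blank 0.69 [228.6, 136.4, 250.1, 155.8]
blank 0.6 [249.0, 160.7, 276.9, 183.6]
magazine 0.94 [244.0, 329.9, 350.7, 419.6]
magazine 0.75 [360.6, 290.5, 463.8, 406.6]
{'t': 0.3, 'joints': array([-1.05614848e-01,  4.91148496e-01,  1.55904030e+00,  2.01808012e-05,
        1.09170524e+00, -1.05612879e-01]), 'qvel': array([-0.00088179, -0.00298773, -0.00193387,  0.00016942, -0.00071818,
        0.00049162]), 'tau': array([-1.27371597e-03, -6.11935830e+01, -2.58068007e+01,  6.91375905e-02,
        4.62271529e-02, -1.23247578e-04]), 'eef_pos': array([6.24958683e+02, 2.22688007e-02, 2.39458127e+02]), 'tcp_rot': array([-3.14129485e+00, -4.95760470e-05,  1.57078504e+00]), 'ft_force': array([-0.33912435, -1.18458702, -0.05792669]), 'moment': array([-0.01103042, -0.01357967, -0.02231922]), 'grip_force': 0.0, 'opening': 0.9990500388320946}
```

View pics/a.png

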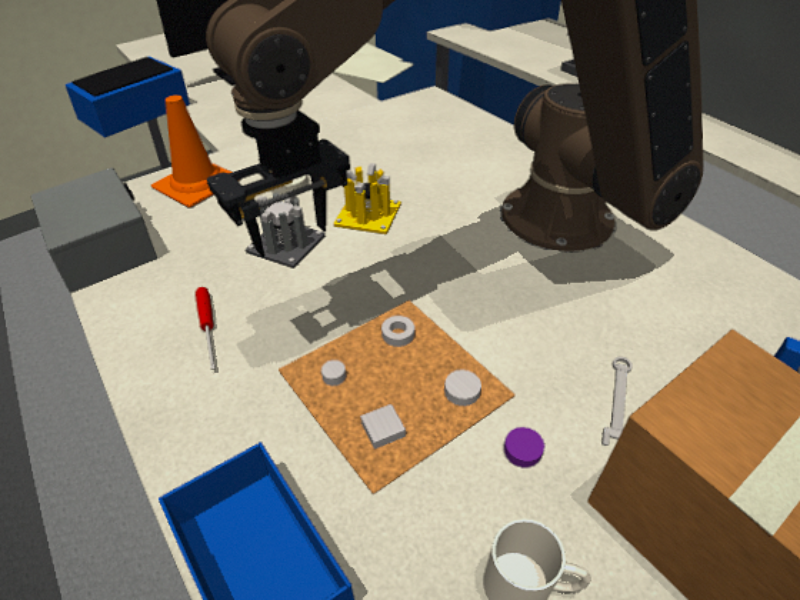

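View pics/b.png

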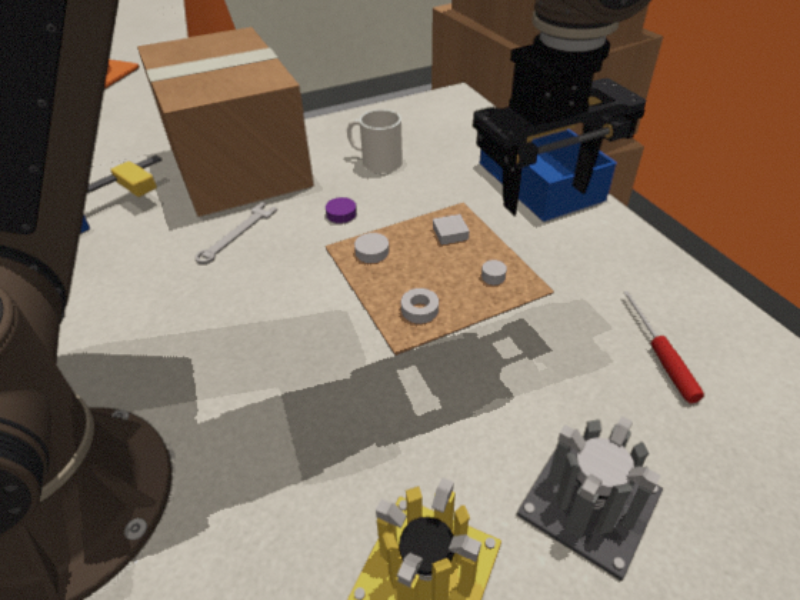

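Candidates in the scene picture (800x600): purple disc (524,447), disc (463,387), small disc (333,372), ring (397,330) and square (383,425). The plain large aluminium disc at (463,387) fits; in the side view it is at (372,248). The grey magazine is at (285,230) in scene and (590,500) in side. I'll confirm with a crop and measure.

```bash
python3 - <<'E'
from h import *
a=read_camera("scene");b=read_camera("side")
cs=[]
for p,box in((a,(190,200,370,340)),(b,(220,135,400,260))):
    l,t,r,bt=box
    cs.append(cv2.resize(p["img"][t:bt,l:r],(400,300),interpolation=cv2.INTER_CUBIC))
m=cv2.resize(b["img"][285:420,350:480],(400,400),interpolation=cv2.INTER_CUBIC)
m2=cv2.resize(a["img"][110:190,165:245],(400,400),interpolation=cv2.INTER_CUBIC)
cv2.imwrite("pics/c.png",np.vstack([np.hstack(cs),np.hstack([m2,m])[:300]])) 
for p,nm in((a,"scene"),(b,"side")):
    for n in("blank","magazine"):
        for r in cut_out(n,p):
            R=r["region"].astype(np.uint8); c=max(cv2.findContours(R,0,2)[0],key=cv2.contourArea)
            x,y,w,h=cv2.boundingRect(c)
            M=cv2.moments(c); uv=[M["m10"]/M["m00"],M["m01"]/M["m00"]]
            z=16 if n=="blank" else 50
            print(nm,n,round(r["p"],2),np.round(uv),np.round(pix2z(p,[uv],z)[0]))
E
```

```text
scene blank 0.97 [366. 313.] [487. 374.  16.]
scene blank 0.94 [324. 271.] [489. 243.  16.]
scene magazine 0.88 [201. 166.] [ 543. -221.   50.]
scene magazine 0.57 [257. 141.] [ 351. -229.   50.]
scene magazine 0.29 [324. 271.] [507. 261.  50.]
side blank 0.73 [260. 173.] [487. 239.  16.]
side blank 0.71 [239. 147.] [479. 360.  16.]
side magazine 0.72 [298. 386.] [ 336. -253.   50.]
```

View pics/c.png

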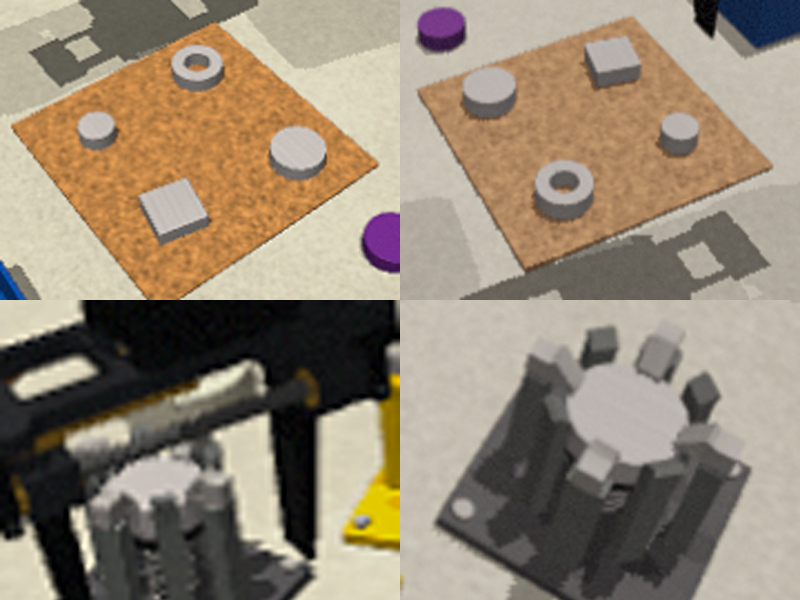

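The crop confirms it: the plain disc is at scene (324,271), with the ring, the smaller disc and the square clearly different. I'll move over it and measure the magazine's corners meanwhile.

Request:
{"name": "jog_arm", "arguments": {
  "motion": [
    [[40, -23, 0], 0],
    [[80, -46, 0], 0],
    [[120, -69, 0], 0],
    [[160, -92, 0], 0],
    [[200, -115, 0], 0]
  ]
}}

```text
t: 1.1
eef_pos: [509.0, 201.4, 239.8]
tcp_rot: [3.141, -0.0, 1.57]
ft_force: [0.5, -0.5, 0.7]
opening: 1.0
grip_force: 0.0
```

Request:
{"name": "jog_arm", "arguments": {
  "motion": [
    [[20, -11, 0], 0],
    [[30, -20, 0], 0],
    [[30, -20, 0], 0],
    [[30, -20, 0], 0]
  ]
}}

```text
t: 1.5
eef_pos: [490.5, 229.4, 239.7]
tcp_rot: [3.141, 0.0, 1.571]
ft_force: [0.5, 0.3, 0.6]
opening: 1.002
grip_force: 0.0
```

```bash
python3 - <<'E'
from h import *
w=read_camera("wrist");a=read_camera("scene");b=read_camera("side")
print(state()["eef_pos"],np.round(np.array(w["extrinsics"])[:3],2).tolist())
for p,nm in((w,"wrist"),(a,"scene"),(b,"side")):
    for n in("blank","magazine"):
        for r in cut_out(n,p):
            if r["p"]<.4: continue
            M=cv2.moments(r["region"].astype(np.uint8),True); uv=[M["m10"]/M["m00"],M["m01"]/M["m00"]]
            print(nm,n,round(r["p"],2),np.round(uv),np.round(pix2z(p,[uv],16 if n=="blank" else 50)[0]))
print(np.round(pix2z(b,[(362.6,359.1),(435.4,403.9),(462.7,342.3)],8)))
w2=cv2.resize(w["img"],(400,300))
x=cv2.resize(a["img"][105:195,150:270],(400,300),interpolation=2)
y=cv2.resize(b["img"][285:420,345:480],(600,600),interpolation=2)
cv2.imwrite("pics/d.png",np.hstack([np.vstack([w2,x]),y[:, :400]]) if 0 else np.hstack([np.vstack([w2,x]),cv2.resize(y,(400,600))]))
E
```

```text
[490.69799642 229.02902779 239.55494709] [[1.0, -0.0, 0.0, 490.09], [0.0, 0.96, 0.27, 304.93], [-0.0, -0.27, 0.96, 382.92]]
wrist blank 0.96 [272.  38.] [482. 372.  16.]
scene blank 0.57 [323. 271.] [489. 242.  16.]
scene blank 0.57 [366. 313.] [487. 374.  16.]
scene magazine 0.94 [257. 141.] [ 350. -233.   50.]
scene magazine 0.82 [198. 163.] [ 544. -238.   50.]
side blank 0.96 [260. 173.] [487. 240.  16.]
side blank 0.93 [238. 147.] [479. 361.  16.]
side magazine 0.94 [415. 351.] [ 512. -283.   50.]
side magazine 0.84 [298. 386.] [ 336. -253.   50.]
[[ 452. -245.    8.]
 [ 508. -346.    8.]
 [ 610. -291.    8.]]
```

View pics/d.png

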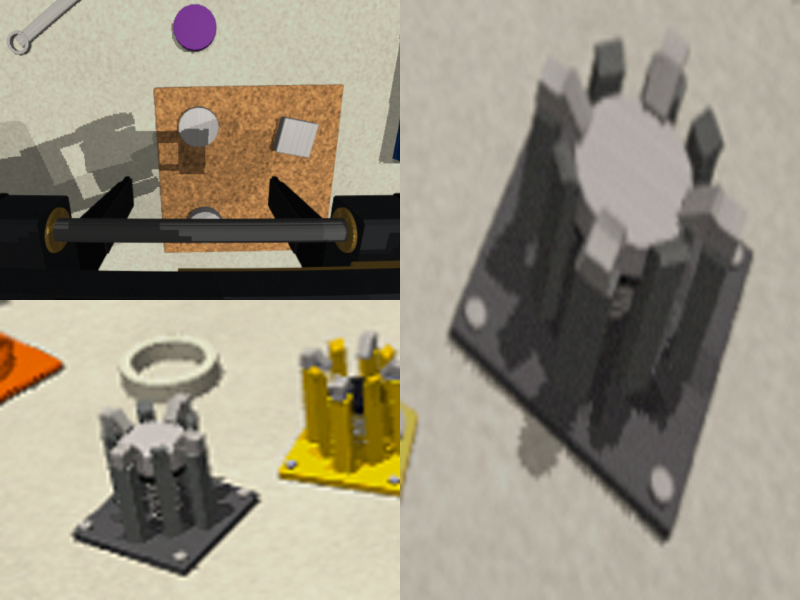

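The wrist view shows the disc just ahead of the fingers at (276,178) in camera pixels. The magazine centre is about (535,-260), yaw about 29°. I'll fit the disc's top face now.

```bash
python3 - <<'E'
from h import *
w=read_camera("wrist"); im=w["img"]
g=cv2.cvtColor(im,cv2.COLOR_BGR2HSV)
m=((g[...,1]<60)&(g[...,2]>60)).astype(np.uint8)
roi=np.zeros_like(m); cv2.circle(roi,(276,178),40,1,-1); m&=roi
c=max(cv2.findContours(m,0,1)[0],key=cv2.contourArea)[:,0,:]
P=pix2z(w,c,26)
(x,y),r=cv2.minEnclosingCircle(P[:,:2].astype(np.float32)); print(x,y,r, P[:,:2].min(0),P[:,:2].max(0))
print(pix2z(w,[(276,178)],26)); 
for n,z in(("scene",26),("side",26)):
    p=read_camera(n)
    t=np.linspace(0,6.28,40); 
    q=proj(p,np.c_[x+28*np.cos(t),y+28*np.sin(t),t*0+26]).astype(int)
    o=p["img"].copy(); [cv2.circle(o,tuple(map(int,k)),0,(0,0,255)) for k in q]
    u,v=q.mean(0).astype(int); cv2.imwrite(f"pics/_{n}.png",cv2.resize(o[v-30:v+30,u-40:u+40],(400,300),interpolation=0))
t=np.linspace(0,6.28,80);o=im.copy()
for k in proj(w,np.c_[x+28*np.cos(t),y+28*np.sin(t),t*0+26]): cv2.circle(o,tuple(map(int,k)),0,(0,0,255))
o=cv2.resize(o[130:230,210:340],(400,300),interpolation=0)
cv2.imwrite("pics/e.png",np.vstack([np.hstack([cv2.imread("pics/_scene.png"),cv2.imread("pics/_side.png")]),np.hstack([o,o*0])]))
E
```

```text
486.8598937988281 243.93809509277344 27.915977478027344 [459.36249017 216.87124028] [514.25373277 271.22533241]
[[484.90919522 244.0705204   26.        ]]
```

View pics/e.png

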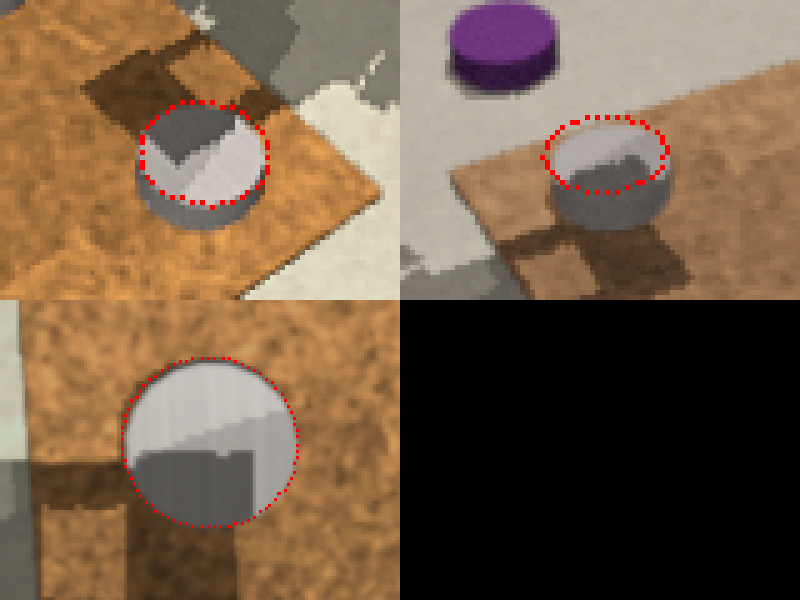

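The 28 mm circle fits the blank (487,243). I'll descend, grip its upper 8 mm, and lift.

Request:
{"name": "jog_arm", "arguments": {
  "motion": [
    [[13, -3, 45], 0],
    [[13, -3, 90], 0],
    [[13, -3, 130], 0],
    [[13, -3, 160], 0],
    [[13, -3, 180], 0]
  ]
}}

```text
t: 2.6
eef_pos: [486.4, 242.8, 57.5]
tcp_rot: [-3.14, 0.001, 1.571]
ft_force: [0.6, 0.1, -0.4]
opening: 1.001
grip_force: 0.0
```

Request:
{"name": "jog_arm", "arguments": {
  "motion": [
    [[0, 0, 10], 0],
    [[0, 0, 16], 0],
    [[0, 0, 17], 0],
    [[0, 0, 17], 0]
  ]
}}

```text
t: 3.0
eef_pos: [487.4, 243.2, 43.4]
tcp_rot: [3.14, -0.0, 1.571]
ft_force: [1.1, 0.4, 0.4]
opening: 0.994
grip_force: 0.0
```

Request:
{"name": "jog_arm", "arguments": {
  "motion": [
    [[0, 0, 0], 0],
    [[0, 0, 0], 0],
    [[0, 0, 0], 0],
    [[0, 0, 0], 0],
    [[0, 0, 0], 0]
  ],
  "grip": 1
}}

```text
t: 3.5
eef_pos: [487.1, 243.0, 42.8]
tcp_rot: [3.141, -0.0, 1.571]
ft_force: [0.6, 0.3, 0.2]
opening: 0.636
grip_force: 0.0
```

Request:
{"name": "jog_arm", "arguments": {
  "motion": [
    [[0, 0, 0], 0],
    [[0, 0, 0], 0],
    [[0, 0, 0], 0],
    [[0, 0, 0], 0]
  ]
}}

```text
t: 3.9
eef_pos: [487.1, 243.0, 42.7]
tcp_rot: [3.141, -0.0, 1.571]
ft_force: [-0.3, -0.2, 3.1]
opening: 0.582
grip_force: 30.0
```

Request:
{"name": "jog_arm", "arguments": {
  "motion": [
    [[0, 0, -15], 0],
    [[0, 0, -45], 0],
    [[0, 0, -90], 0],
    [[0, 0, -130], 0],
    [[0, 0, -160], 0]
  ]
}}

```text
t: 4.4
eef_pos: [487.0, 243.1, 204.9]
tcp_rot: [3.14, -0.0, 1.571]
ft_force: [0.3, 1.0, -2.1]
opening: 0.58
grip_force: 30.0
```

Request:
{"name": "jog_arm", "arguments": {
  "motion": [
    [[-25, 3, 0], 0],
    [[-70, 8, 0], 0],
    [[-115, 13, 0], 0],
    [[-160, 18, 0], 0],
    [[-205, 22, 0], 0]
  ]
}}

```text
t: 4.9
eef_pos: [508.8, 36.3, 202.5]
tcp_rot: [-3.141, -0.0, 1.571]
ft_force: [0.7, 0.6, -1.2]
opening: 0.578
grip_force: 30.0
```

Request:
{"name": "jog_arm", "arguments": {
  "motion": [
    [[-45, 5, 0], 0],
    [[-90, 10, 0], 0],
    [[-135, 15, 0], 0],
    [[-170, 20, 0], 0],
    [[-195, 23, 0], 0]
  ]
}}

```text
t: 5.4
eef_pos: [531.9, -159.4, 202.3]
tcp_rot: [-3.141, -0.0, 1.569]
ft_force: [0.0, 0.7, -1.9]
opening: 0.578
grip_force: 30.0
```

Request:
{"name": "jog_arm", "arguments": {
  "motion": [
    [[-33, 3, 0], 0],
    [[-43, 3, 0], 0],
    [[-43, 3, 0], 0],
    [[-43, 3, 0], 0],
    [[-43, 3, 0], 0]
  ]
}}

```text
t: 5.9
eef_pos: [534.9, -198.8, 202.6]
tcp_rot: [-3.141, -0.0, 1.572]
ft_force: [0.3, 0.8, -2.0]
opening: 0.58
grip_force: 30.0
```

```bash
python3 - <<'E'
from h import *
w=read_camera("wrist"); cv2.imwrite("pics/f.png",cv2.resize(w["img"],(800,600),interpolation=2))
print(state()["eef_pos"])
for r in cut_out("magazine",w): print(r["p"],r["box"])
np.save("w1.npy",w,allow_pickle=True)
E
```

```text
[ 534.99316157 -198.80226988  202.71523908]
0.8 [0.0, 162.6, 166.1, 301.8]
0.6 [200.0, 180.7, 340.1, 362.6]
```

View pics/f.png

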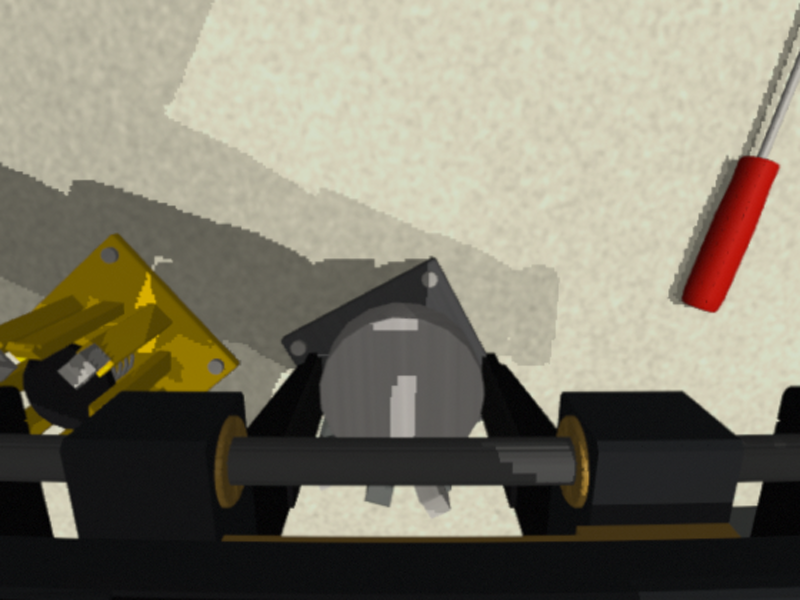

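The camera looks ahead on the +y side, so the carried blank hides the magazine. I'll move past it (blank clears by 80 mm) and look back.

Request:
{"name": "jog_arm", "arguments": {
  "motion": [
    [[-30, 0, -5], 0],
    [[-70, 0, -10], 0],
    [[-110, 0, -15], 0],
    [[-140, 0, -20], 0],
    [[-150, 0, -20], 0]
  ]
}}

```text
t: 6.5
eef_pos: [535.1, -352.1, 223.1]
tcp_rot: [3.141, 0.001, 1.569]
ft_force: [0.0, 0.3, -1.6]
opening: 0.58
grip_force: 30.0
```

Request:
{"name": "jog_arm", "arguments": {
  "motion": [
    [[0, 0, 0], 0],
    [[0, 0, 0], 0],
    [[0, 0, 0], 0]
  ]
}}

```text
t: 6.8
eef_pos: [535.2, -348.5, 222.6]
tcp_rot: [-3.141, -0.0, 1.572]
ft_force: [0.1, 0.2, -1.4]
opening: 0.579
grip_force: 30.0
```

```bash
python3 - <<'E'
from h import *
w=read_camera("wrist"); 
print(state()["eef_pos"])
for r in cut_out("magazine",w):
    if r["p"]>.4: print(r["p"],r["box"])
cv2.imwrite("pics/w2.png",w["img"])
import pickle; pickle.dump(w,open("w2.pkl","wb"))
cv2.imwrite("pics/g.png",cv2.resize(w["img"],(800,600),interpolation=2))
E
```

```text
[ 535.23637276 -348.60582097  222.66124257]
0.77 [190.7, 12.8, 361.9, 185.6]
0.55 [0.1, 0.0, 163.1, 176.9]
```

View pics/g.png

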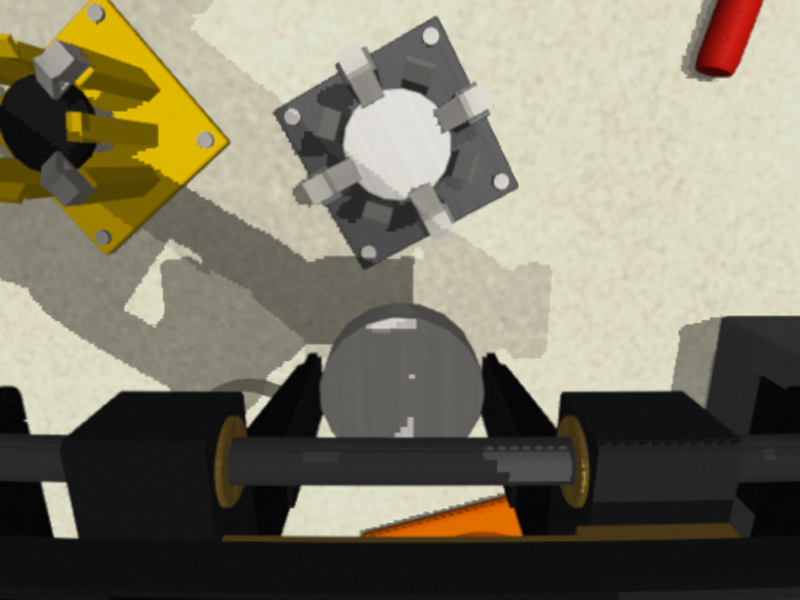

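The magazine is clear: loaded blank at 800-px (397,144), base corners (436,17), (518,186), (366,267), (275,110).

```bash
cat > fit.py <<'E'
from h import *
from scipy.optimize import least_squares
def disc(w,seed,z,R=28,rad=60,v=150,hue=True):
    im=w["img"]; g=cv2.cvtColor(im,cv2.COLOR_BGR2HSV)
    m=((g[...,2]>v)&(g[...,1]<60)).astype(np.uint8)
    roi=np.zeros_like(m); cv2.circle(roi,seed,rad,1,-1); m&=roi
    m=cv2.morphologyEx(m,cv2.MORPH_OPEN,np.ones((9,9)))
    n,l=cv2.connectedComponents(m); m=(l==l[seed[1],seed[0]]).astype(np.uint8)
    c=max(cv2.findContours(m,0,1)[0],key=cv2.contourArea)[:,0,:]
    P=pix2z(w,c,z)[:,:2]
    f=lambda q:np.hypot(*(P-q).T)-R
    s=least_squares(f,P.mean(0),loss="soft_l1",f_scale=.5)
    return s.x,np.median(np.abs(s.fun)),np.percentile(s.fun,[5,95])
E
python3 - <<'E'
from fit import *
import pickle; w=pickle.load(open("w2.pkl","rb"))
for v in (130,160,180): print(v,disc(w,(278,101),87.5,v=v))
c=np.array([(436,17),(518,186),(366,267),(275,110)])*.7
for z in(6,10):
    P=pix2z(w,c,z)[:,:2]; d=np.roll(P,-1,0)-P
    print(z,P.mean(0),np.hypot(*d.T),np.degrees(np.arctan2(d[:,1],d[:,0]))%90)
# carried blank: front arc, top z = 222.6-25+8
b=disc
print(pix2z(w,[(402*.7,303*.7),(320*.7,385*.7),(484*.7,385*.7)],206))
E
```

```text
130 (array([ 531.32130376, -265.15945704]), np.float64(2.2605757606792665), array([-3.45321828, 12.88944256]))
160 (array([ 531.53349964, -264.91064513]), np.float64(2.0541132556230792), array([-5.096667  , -0.41966811]))
180 (array([ 531.45054816, -265.21596687]), np.float64(2.846497130737914), array([-5.9005194 , -0.37364042]))
6 [ 532.84385244 -264.04548216] [117.93504755 116.60564103 118.47109318 117.28208388] [28.73254517 28.37969205 29.05752887 28.12077457]
10 [ 532.86557452 -264.14555172] [116.62410034 115.30947129 117.15418737 115.97839492] [28.73254517 28.37969205 29.05752887 28.12077457]
[[ 534.96531486 -315.8258457   206.        ]
 [ 508.03555472 -343.81117131  206.        ]
 [ 562.00416208 -343.70168732  206.        ]]
```

```bash
cat > fit2.py <<'E'
from h import *
from scipy.ndimage import map_coordinates
from scipy.optimize import minimize
def edgefit(p,x0,z,R=28,span=5,ang=(0,360),sgn=-1):
    """maximise the median-ish radial brightness drop over the circle of radius R at height z"""
    g=cv2.GaussianBlur(cv2.cvtColor(p["img"],cv2.COLOR_BGR2GRAY),(3,3),0).astype(float)
    t=np.radians(np.arange(*ang,3)); d=np.c_[np.cos(t),np.sin(t)]
    def s(q,r):
        P=np.c_[q+d*r,np.full(len(t),z)]; uv=proj(p,P); return map_coordinates(g,[uv[:,1],uv[:,0]],order=1)
    def cost(q): return -np.mean(np.clip(sgn*(s(q,R+1.2)-s(q,R-1.2)),0,40))
    gr=[(cost(np.array(x0)+[i,j]),i,j) for i in np.arange(-span,span+.1,.5) for j in np.arange(-span,span+.1,.5)]
    b=min(gr); return np.array(x0)+b[1:],b[0]
E
python3 - <<'E'
from fit2 import *
import pickle; w=pickle.load(open("w2.pkl","rb"))
a=read_camera("scene");b=read_camera("side")
print("mag wrist",edgefit(w,(532,-265),87.5))
print("mag scene",edgefit(a,(535,-262),87.5,span=12))
print("mag side",edgefit(b,(532,-265),87.5,span=12))
for z in (200,203,206): print("car wrist",z,edgefit(w,(535,-345),z,ang=(20,160),span=8,sgn=-1),edgefit(w,(535,-345),z,ang=(20,160),span=8,sgn=1))
o=[]
for p in(a,b):
    t=np.linspace(0,6.28,120);i=cv2.resize(p["img"],None,fx=4,fy=4,interpolation=2)
    for X,z,c in((np.array([535.2,-348.6]),206,(0,0,255)),(np.array([532,-265]),87.5,(0,255,0))):
        for k in proj(p,np.c_[X+28*np.c_[np.cos(t),np.sin(t)],t*0+z]): cv2.circle(i,tuple(int(v*4+2) for v in k),0,c,-1)
    u,v=(proj(p,[532,-300,140])[0]*4).astype(int); v=min(v,1680-300); u=max(u,200);o.append(i[v-300:v+300,u-200:u+200])
print([k.shape for k in o]);cv2.imwrite("pics/h.png",np.hstack(o))
E
```

```text
mag wrist (array([ 532., -265.]), np.float64(-30.16477932129157))
mag scene (array([ 534., -270.]), np.float64(-11.353421362923632))
mag side (array([ 532.5, -266. ]), np.float64(-24.517634441274147))
car wrist 200 (array([ 534.5, -350.5]), np.float64(-22.737871877447933)) (array([ 535. , -345.5]), np.float64(-32.530021006734806))
car wrist 203 (array([ 534. , -349.5]), np.float64(-23.06054961118992)) (array([ 535., -345.]), np.float64(-30.10691881592188))
car wrist 206 (array([ 534., -349.]), np.float64(-23.70455698548984)) (array([ 535. , -344.5]), np.float64(-27.6970551748201))
[(600, 400, 3), (600, 400, 3)]
```

View pics/h.png

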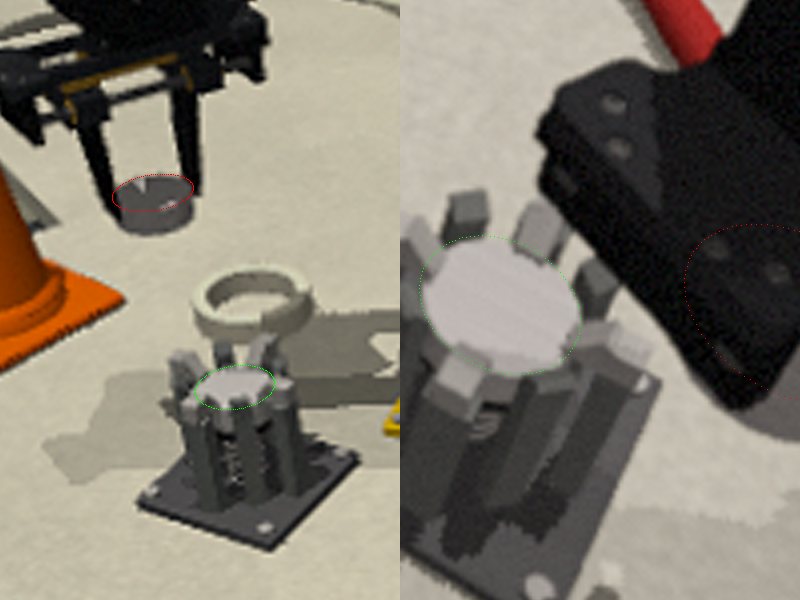

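Wrist and side agree on the magazine axis (532,-265.5), yaw 28.6°. I'll turn so that the fingers lie over the lower posts (diagonal) and hover.

Request:
{"name": "jog_arm", "arguments": {
  "motion": [
    [[20, -1, 0], 0.1],
    [[45, -2, 0], 0.2],
    [[65, -3, 10], 0.286],
    [[78, -3, 25], 0.286],
    [[82, -3, 40], 0.286]
  ]
}}

```text
t: 7.5
eef_pos: [532.1, -266.4, 182.7]
tcp_rot: [3.141, 0.0, 1.286]
ft_force: [-0.3, -0.3, -1.7]
opening: 0.584
grip_force: 30.0
```

Request:
{"name": "jog_arm", "arguments": {
  "motion": [
    [[0, 0, 15], 0],
    [[0, 0, 20], 0],
    [[0, 0, 20], 0],
    [[0, 0, 20], 0]
  ]
}}

```text
t: 7.9
eef_pos: [532.3, -268.2, 163.3]
tcp_rot: [3.141, 0.0, 1.285]
ft_force: [0.2, 0.6, -2.2]
opening: 0.58
grip_force: 30.0
```

```bash
python3 - <<'E'
from fit2 import *
a=read_camera("scene");b=read_camera("side");s=state();T=s["eef_pos"];print(T,s["tcp_rot"])
o=[]
zt=T[2]-25+8
for p,f in((a,6),(b,4)):
    t=np.linspace(0,6.28,160);i=cv2.resize(p["img"],None,fx=f,fy=f,interpolation=2)
    for X,z,c in((T[:2],zt,(0,0,255)),(T[:2],zt-20,(0,0,255)),(np.array([532,-265.5]),87.5,(0,255,0))):
        for k in proj(p,np.c_[X+28*np.c_[np.cos(t),np.sin(t)],t*0+z]): cv2.circle(i,tuple(int(v*f+f/2) for v in k),0,c,-1)
    u,v=(proj(p,[532,-265,120])[0]*f).astype(int); o.append(i[max(v-300,0):,:][:600,u-200:u+200])
cv2.imwrite("pics/i.png",np.hstack(o))
E
```

```text
[ 532.23970883 -268.22754225  163.4006683 ] [3.14042589e+00 3.04537773e-04 1.28463085e+00]
```

View pics/i.png

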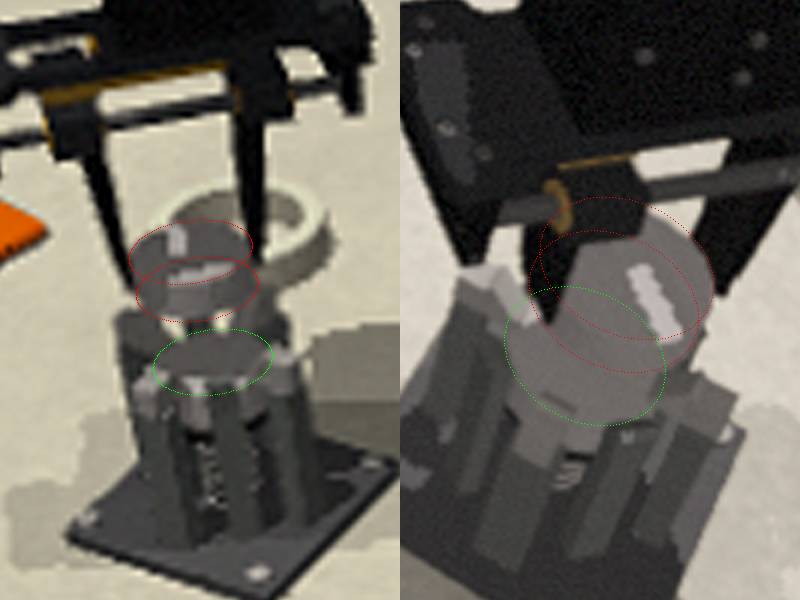

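The projected circles around the TCP coincide with the carried blank in both views, so it is centred on the tool; it needs about 1.7 mm in +y. Descending and releasing.

Request:
{"name": "jog_arm", "arguments": {
  "motion": [
    [[1.5, -0.5, 8], 0],
    [[1.5, -0.5, 16], 0],
    [[1.5, -0.5, 24], 0],
    [[1.5, -0.5, 28], 0],
    [[1.5, -0.5, 29], 0]
  ]
}}

```text
t: 8.5
eef_pos: [531.9, -266.3, 133.0]
tcp_rot: [-3.141, -0.0, 1.285]
ft_force: [-0.6, 1.4, 0.3]
opening: 0.577
grip_force: 30.0
```

Request:
{"name": "jog_arm", "arguments": {
  "motion": [
    [[0, 0, 1], 0],
    [[0, 0, 2], 0],
    [[0, 0, 2], 0],
    [[0, 0, 2], 0]
  ]
}}

```text
t: 8.9
eef_pos: [532.2, -266.5, 132.0]
tcp_rot: [3.141, 0.0, 1.285]
ft_force: [0.4, -0.0, 1.8]
opening: 0.58
grip_force: 30.0
```

Light contact (force up about 3 N). Release.

Request:
{"name": "jog_arm", "arguments": {
  "motion": [
    [[0, 0, 0], 0],
    [[0, 0, 0], 0],
    [[0, 0, 0], 0],
    [[0, 0, 0], 0]
  ],
  "grip": 0
}}

```text
t: 9.3
eef_pos: [531.9, -266.4, 131.6]
tcp_rot: [-3.142, -0.0, 1.285]
ft_force: [0.1, 1.5, -0.2]
opening: 0.857
grip_force: 0.0
```

Request:
{"name": "jog_arm", "arguments": {
  "motion": [
    [[0, 0, -15], 0],
    [[0, 0, -35], 0],
    [[0, 0, -50], 0],
    [[0, 0, -55], 0],
    [[0, 0, -55], 0]
  ]
}}

```text
t: 9.8
eef_pos: [532.1, -266.5, 187.0]
tcp_rot: [3.141, 0.0, 1.285]
ft_force: [0.1, -0.3, -0.2]
opening: 0.994
grip_force: 0.0
```

```bash
python3 - <<'E'
from fit2 import *
a=read_camera("scene");b=read_camera("side");s=state();T=s["eef_pos"];print(T)
for z in(113,115):print(edgefit(a,(532,-266),z,span=8),edgefit(b,(532,-266),z,span=8))
o=[]
for p,f in((a,6),(b,4)):
    t=np.linspace(0,6.28,160);i=cv2.resize(p["img"],None,fx=f,fy=f,interpolation=2)
    for k in proj(p,np.c_[np.array([532,-266])+28*np.c_[np.cos(t),np.sin(t)],t*0+113]): cv2.circle(i,tuple(int(v*f+f/2) for v in k),0,(0,0,255),-1)
    u,v=(proj(p,[532,-265,120])[0]*f).astype(int); o.append(i[max(v-300,0):,:][:600,u-200:u+200])
cv2.imwrite("pics/j.png",np.hstack(o))
E
```

```text
[ 531.7061961  -266.25371513  185.95758995]
(array([ 534. , -264.5]), np.float64(-9.880911033693387)) (array([ 534., -266.]), np.float64(-14.249071527629248))
(array([ 535. , -261.5]), np.float64(-9.856540289457575)) (array([ 532.5, -266.5]), np.float64(-13.566160927679846))
```

View pics/j.png

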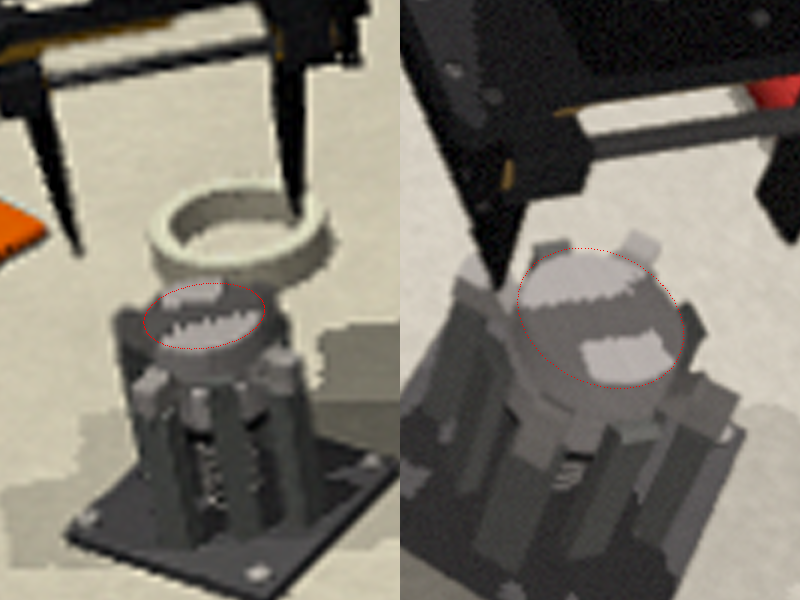

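The blank lies flat and centred on the slopes in both views, matching the circle at 113 mm. Close the fingers and press.

Request:
{"name": "jog_arm", "arguments": {
  "motion": [
    [[0, 0, 0], 0],
    [[0, 0, 0], 0],
    [[0, 0, 0], 0],
    [[0, 0, 0], 0],
    [[0, 0, 0], 0]
  ],
  "grip": 1
}}

```text
t: 10.4
eef_pos: [532.0, -266.4, 186.5]
tcp_rot: [-3.142, -0.0, 1.285]
ft_force: [0.3, 0.1, -0.5]
opening: 0.635
grip_force: 0.0
```

Request:
{"name": "jog_arm", "arguments": {
  "motion": [
    [[0, 0, 0], 0],
    [[0, 0, 0], 0],
    [[0, 0, 0], 0],
    [[0, 0, 0], 0],
    [[0, 0, 0], 0]
  ]
}}

```text
t: 10.9
eef_pos: [532.0, -266.4, 186.6]
tcp_rot: [3.142, -0.0, 1.285]
ft_force: [0.7, -0.1, -0.4]
opening: 0.213
grip_force: 0.0
```

Request:
{"name": "jog_arm", "arguments": {
  "motion": [
    [[0, 0, 12], 0],
    [[0, 0, 24], 0],
    [[0, 0, 34], 0],
    [[0, 0, 40], 0],
    [[0, 0, 43], 0]
  ]
}}

```text
t: 11.4
eef_pos: [531.7, -266.3, 142.6]
tcp_rot: [-3.14, -0.0, 1.285]
ft_force: [-0.1, -0.1, 0.0]
opening: 0.007
grip_force: 0.0
```

Request:
{"name": "jog_arm", "arguments": {
  "motion": [
    [[0, 0, 2], 0],
    [[0, 0, 4], 0],
    [[0, 0, 6], 0],
    [[0, 0, 8], 0],
    [[0, 0, 10], 0]
  ]
}}

```text
t: 11.9
eef_pos: [532.9, -267.0, 135.6]
tcp_rot: [3.138, 0.001, 1.285]
ft_force: [-3.1, 2.5, 28.6]
opening: 0.001
grip_force: 14.6
```

Request:
{"name": "jog_arm", "arguments": {
  "motion": [
    [[0, 0, 0], 0],
    [[0, 0, 0], 0]
  ]
}}

```text
t: 12.1
eef_pos: [532.9, -267.0, 135.7]
tcp_rot: [3.138, 0.001, 1.285]
ft_force: [-1.3, 0.3, 14.9]
opening: 0.002
grip_force: 7.2
```

```bash
python3 - <<'E'
from fit2 import *
s=state();print(s["eef_pos"],s["ft_force"],s["moment"])
b=read_camera("side");a=read_camera("scene")
for z in(107,110,113): print(z,edgefit(b,(532,-266),z,span=5),edgefit(a,(532,-266),z,span=5))
E
```

```text
[ 532.89247243 -266.98959445  135.71424141] [-1.33781442  0.32883313 14.93893647] [0.11139352 0.23753699 0.0138061 ]
107 (array([ 534.5, -266.5]), np.float64(-13.840616953002298)) (array([ 534.5, -269. ]), np.float64(-6.96909193976374))
110 (array([ 532.5, -268. ]), np.float64(-13.501382228076633)) (array([ 536. , -264.5]), np.float64(-7.019627275819839))
113 (array([ 531.5, -268.5]), np.float64(-13.155315149313802)) (array([ 537., -261.]), np.float64(-7.02802365740664))
```

The force settles to 15 N and the arm is compliant; continue slowly.

Request:
{"name": "jog_arm", "arguments": {
  "motion": [
    [[0, 0, 1], 0],
    [[0, 0, 1.5], 0],
    [[0, 0, 2], 0],
    [[0, 0, 2.5], 0],
    [[0, 0, 3], 0]
  ]
}}

```text
t: 12.7
eef_pos: [532.2, -266.6, 131.2]
tcp_rot: [3.14, 0.0, 1.285]
ft_force: [-0.2, 0.4, 7.1]
opening: 0.003
grip_force: 3.4
```

Request:
{"name": "jog_arm", "arguments": {
  "motion": [
    [[0, 0, 1], 0],
    [[0, 0, 1.5], 0],
    [[0, 0, 2], 0],
    [[0, 0, 2.5], 0],
    [[0, 0, 3], 0]
  ]
}}

```text
t: 13.2
eef_pos: [532.2, -266.6, 128.2]
tcp_rot: [3.14, 0.0, 1.285]
ft_force: [-0.2, 0.5, 7.8]
opening: 0.004
grip_force: 3.7
```

The blank has passed the slopes and now compresses the spring (7–8 N). Continue to about TCP 111.

Request:
{"name": "jog_arm", "arguments": {
  "motion": [
    [[0, 0, 1.5], 0],
    [[0, 0, 3], 0],
    [[0, 0, 4.5], 0],
    [[0, 0, 6], 0],
    [[0, 0, 7.5], 0]
  ]
}}

```text
t: 13.7
eef_pos: [532.3, -266.6, 120.8]
tcp_rot: [3.14, 0.0, 1.285]
ft_force: [-0.7, 1.5, 8.8]
opening: 0.005
grip_force: 4.4
```

Request:
{"name": "jog_arm", "arguments": {
  "motion": [
    [[0, 0, 1.5], 0],
    [[0, 0, 3], 0],
    [[0, 0, 4.5], 0],
    [[0, 0, 6], 0],
    [[0, 0, 6], 0]
  ]
}}

```text
t: 14.2
eef_pos: [532.2, -266.6, 114.7]
tcp_rot: [3.14, 0.0, 1.285]
ft_force: [-1.2, -0.9, 7.4]
opening: 0.002
grip_force: 3.5
```

Request:
{"name": "jog_arm", "arguments": {
  "motion": [
    [[0, 0, 1], 0],
    [[0, 0, 2], 0],
    [[0, 0, 3], 0],
    [[0, 0, 3], 0],
    [[0, 0, 3], 0]
  ]
}}

```text
t: 14.7
eef_pos: [532.2, -266.6, 111.7]
tcp_rot: [3.141, 0.0, 1.285]
ft_force: [-0.3, 0.9, 6.9]
opening: 0.009
grip_force: 3.8
```

Request:
{"name": "jog_arm", "arguments": {
  "motion": [
    [[0, 0, 0.5], 0],
    [[0, 0, 1], 0],
    [[0, 0, 1.5], 0],
    [[0, 0, 2], 0],
    [[0, 0, 2], 0]
  ]
}}

```text
t: 15.2
eef_pos: [532.3, -266.6, 109.8]
tcp_rot: [3.14, 0.0, 1.285]
ft_force: [0.4, 0.6, 8.1]
opening: 0.005
grip_force: 4.0
```

Request:
{"name": "jog_arm", "arguments": {
  "motion": [
    [[0, 0, 1], 0],
    [[0, 0, 1], 0],
    [[0, 0, 0], 0],
    [[0, 0, -2], 0],
    [[0, 0, -4], 0]
  ]
}}

```text
t: 15.7
eef_pos: [532.2, -266.5, 113.7]
tcp_rot: [3.141, 0.0, 1.285]
ft_force: [-0.4, -0.1, -0.7]
opening: 0.003
grip_force: 0.0
```

Request:
{"name": "jog_arm", "arguments": {
  "motion": [
    [[0, 0, -1], 0],
    [[0, 0, -2], 0],
    [[0, 0, -3], 0],
    [[0, 0, -4], 0],
    [[0, 0, -4], 0]
  ]
}}

```text
t: 16.2
eef_pos: [532.0, -266.4, 117.2]
tcp_rot: [3.141, -0.0, 1.285]
ft_force: [0.6, 0.7, 0.3]
opening: 0.005
grip_force: 0.0
```

The force vanished at 88.7 mm tip height, so the blank is held. Retreat and check numerically.

Request:
{"name": "jog_arm", "arguments": {
  "motion": [
    [[0, 0, -15], 0],
    [[0, 0, -40], 0],
    [[0, 0, -75], 0],
    [[0, 0, -100], 0],
    [[0, 0, -110], 0]
  ]
}}

```text
t: 16.7
eef_pos: [532.4, -266.7, 229.5]
tcp_rot: [3.138, 0.001, 1.285]
ft_force: [0.1, 0.1, 0.4]
opening: 0.003
grip_force: 0.0
```

Request:
{"name": "jog_arm", "arguments": {
  "motion": [
    [[-40, 0, 0], 0],
    [[-80, 0, 0], 0],
    [[-100, 0, 0], 0],
    [[-100, 0, 0], 0],
    [[-100, 0, 0], 0]
  ]
}}

```text
t: 17.2
eef_pos: [503.6, -361.9, 226.4]
tcp_rot: [-3.141, -0.001, 1.284]
ft_force: [-0.0, 0.4, 0.1]
opening: 0.002
grip_force: 0.0
```

```bash
python3 - <<'E'
from fit2 import *
import pickle
w=read_camera("wrist");b=read_camera("side");a=read_camera("scene");print(state()["eef_pos"],state()["ft_force"])
w0=pickle.load(open("w2.pkl","rb"))
print("before",[ (z,*edgefit(w0,(532,-265),z,span=4)) for z in (87.5,113)])
for z in(87.5,95,113): print(z,edgefit(w,(532,-265),z,span=4),edgefit(b,(532,-266),z,span=4),edgefit(a,(532,-266),z,span=6))
E
```

```text
[ 504.09257611 -361.21544084  226.94051767] [0.34751906 0.80073281 0.61756647]
before [(87.5, array([ 532., -265.]), np.float64(-30.16477932129157)), (113, array([ 528., -268.]), np.float64(-15.346198506437583))]
87.5 (array([ 532., -265.]), np.float64(-29.802710672941735)) (array([ 533.5, -267. ]), np.float64(-17.45991911603127)) (array([ 534.5, -269. ]), np.float64(-14.138128284964855))
95 (array([ 532.5, -266. ]), np.float64(-27.897165603546114)) (array([ 530.5, -270. ]), np.float64(-17.10483310266663)) (array([ 538., -260.]), np.float64(-12.499674679902418))
113 (array([ 536., -265.]), np.float64(-15.097905383442606)) (array([ 528., -265.]), np.float64(-4.914567580031238)) (array([ 533.5, -269.5]), np.float64(-6.439573024749995))
```

The blank's top is back at the catch underside (87.5 mm fits best, same position and fit score as the loaded blank before). Hand in.

```bash
python3 -c "
from cell import *
print(job_done())"
```

```text
the job is handed in; nothing more can be done
None
```

The 56 mm blank is loaded in the grey magazine. The push force dropped to zero just as the fingertips came back up to catch height, and a camera fit puts the blank's top at the catches' underside. I handed the job in with the arm clear, at about 17 s of robot time.

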